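Advance the cup feed slide by one turn of its hand wheel

TASK

Advance the cup feed slide by one step: with the fingertips, push the hand wheel round by its upright handle, clockwise as seen from above, through exactly one full turn, so that the handle stands beside the index pin again, then come away from it. Push the handle without squeezing or gripping it; do not touch the cup or the carriage that bears it, and leave the other things on the table where they are.

Things in the scene. Friction and masses are not known exactly. Their poses are not given: they have to be found in the camera images.
- feed_unit: Cup feed slide, fixed to the table: aluminium base plate 130 x 350 x 12 with a grey gear housing 84 x 84 (top at 74 above the table) under a horizontal steel hand wheel. Origin on the table under the wheel's axis; z up. The slide with the cup runs from the wheel along this frame's -y (base plate from y = +75 to -275); the index pin stands at +y. Nothing on the unit beside the wheel is higher than 102, except for the wheel's handle.
- wheel (a joint): Turn of the hand wheel about its vertical axis, rad. 0 at the start, with the handle at the index pin (in +y of feed_unit from the axis); grows clockwise seen from above; 6.283 is one turn. There is no stop or catch at one turn; friction of about 0.18 N m (3 N at the handle) holds it wherever it is left, and it does not coast. Geared to the carriage: 40 mm of travel away from the wheel per turn.
- wheel_axis (a point): Point on the wheel's axis, 114 above the table, at the top of the hub nut. The steel rim (radius 66 to its middle, bar 12 thick) and three spokes lie with their top at 108 or less above the table.
- handle: The upright handle on the wheel's rim at the end of one spoke: black, oval in section, 28 along the rim and 16 across it, 48 high. Origin at the centre of its foot, 66 from the wheel's axis and 106 above the table; z up, +x points along the rim the way the wheel is to be pushed, y outward from the axis. It does not spin on its foot.
- handle_top (a point): Centre of the handle's top, 154 above the table.
- handle_lead: The leading half of the handle (in +x of handle). Same origin and axes as handle. Fingers pressing on both halves at once count as a squeeze.
- handle_trail: The trailing half of the handle (in -x of handle), the one to push on. Same origin and axes as handle.
- index_mark (a point): Tip of the slim upright steel index pin on the unit, 88 from the wheel's axis, 102 above the table (just below the level of the rim's top): the handle stands beside it at the start and after each full turn.
- carriage: Grey carriage 112 x 100 on the slide, with a low white ring (110 across, 12 high) as a nest for one cup. Origin at its underside's centre, 23 above the table, 150 from the wheel's axis at the start, in -y of feed_unit; geared to the wheel.
- nest_floor (a point): Centre of the nest's floor on the carriage, 37 above the table.
- nest_cup: paste cup: round clear cup of orange-brown paste, 104 across the rim, 46 high; it stands loose in the carriage's nest, its rim 83 above the table. Origin at the centre of its underside. Not to be touched.
- thermometer: Slim pen thermometer lying beside the slide, 22 x 174 x 18, a bystander. Origin at the centre of its underside.
- stamp: Hand stamp standing upright, 26 x 45 x 74, a bystander. Origin at the centre of its underside.
- cup_nests: Stack of empty clear cups, 102 across, 69 high, a bystander at the left. Origin at the centre of its underside.
- far_cup: paste cup: round clear cup of orange-brown paste, 104 across the rim, 46 high; a bystander at the left. Origin at the centre of its underside.

How it is judged:
By the outcome, as a careful person would: the job done as asked, in the order asked, and still so for the second after the job is handed in, with the robot touching nothing.
It also fails if it takes over 69 s, if anything falls off the work surface, if the arm or the gripper's body presses on something with over 40 N, if the wrist force passes 120 N, or if a joint passes its speed limit or range.

ROBOT

A 6-joint arm with a two-finger parallel gripper is mounted at the origin on the work surface; the furniture and walls round the work are solid. World frame = base frame: x ahead of the robot, y to its left, z up, the work surface at z = 0. Lengths are in m, angles in rad, forces in N, time in s.
With the tool pointing down it reaches from about 0.225 to 0.875 m from the base axis. Payload 3.4 kg.
Tool frame: the origin (TCP) lies at the very end of the fingers, on their centre line; the grasp point (between the pads) lies 19 mm behind it; z points along the fingers, y is the line along which they close (so a half turn about z gives the same grasp; the last joint's range is limited). The gripper opens to 85 mm and grips with 20 to 120 N. Pads are 22 mm wide; open, the fingers measure 114 mm over their backs; the gripper's body (76 mm by 85 mm) begins 54 mm behind the grasp point. The pads swing forward as they close: fully open they stand 13 mm farther back than shut.
Start: joints at [1.042, 0.276, 1.505, -0, 1.361, -0.121], TCP at [0.228, 0.528, 0.231] pointing down, gripper open.
Joint ranges: [-2.89, 2.89], [-0.75, 2.08], [0.22, 2.7], [-1.18, 4.32], [0.11, 2.71], [-2.7, 2.7]. Speed limits (rad/s): [2.57, 2.57, 3.14, 3.14, 3.14, 3.14].

INTERFACE

Orientations are given as a unit quaternion [w, x, y, z].
In Python, from rig import readout, vision, manip gives the robot as it stands.
- The arm moves only by the shell command python3 -m handwheel 'ROWS' [FORCE]. ROWS is JSON, a list of rows, each a list of 3 entries, a list of its own where there are three numbers: the shift along the tool's x, y, z in mm, then the turn, a rotation vector about the tool's x, y, z in units of 6 degrees (1.0 is 6 degrees), then the closure, from -1 (fully open) to 1 (shut), so that 0 is half open. A call has 1 to 20 rows; each row shifts and turns the commanded pose from where the row before left it, along the tool's axes as they then stand; what a row does not reach is not made up. A row lasts 1/8 s, in which the tool goes at most 62.5 mm and 10.7 degrees, less where a joint would pass 70% of its speed; a pose out of reach is approached as far as the arm can. A call is refused whole if a number of a shift passes 62.5 or a number of a turn 1, either way. A call with a gripper value outside its range is refused whole. The fingers move at their own pace and stop on an object; FORCE is the grip in N (left out, the last holds). Time passes only in rows, so rows that do not move let the fingers close. It gives the time, the measured TCP pose, the force, the opening and the grip force at its end, in the units of the state.
- readout.get_state(): the state, without advancing time (a new reading comes with each control period).
- vision.get_image(name): name is "side" or "top" or "wrist"; returns the picture (480x640x3 uint8, blue, green, red); there is no depth.
- vision.camera_params(name): a dict with "intrinsics" (3x3 intrinsics, pixels), "rvec" (rotation vector, rad) and "tvec" (3), from world to camera coordinates, as OpenCV has them; the wrist camera has in their place "hand_eye" (4x4, takes a point from camera to tool coordinates, whose origin is the TCP and whose axes are the flange's). Camera axes: x right, y down, z forward; pixel columns grow to the right and rows downward; lengths in m; the calibration is good to about 2 mm. A picture is of the moment at which its call begins: read the wrist's pose just before it. camera_params takes no time and is no camera call.
- manip.sign_off(): hands the job in; it is judged then, once.
The state is a dict: "clock": time; "qpos": joint angles; "qd": joint speeds; "effort": joint torques, N m; "position": TCP position; "ee_rot": TCP orientation; "contact_force": force on the tool from outside, world axes, zero at the start; "moment": the same for the moment, N m; "width": finger opening in m; "gripper_force": force on a finger pad.
Only numpy, scipy, OpenCV 4.12 (cv2) and the standard library are available. Lean on these libraries where they do the work, as an engineer would, in place of code of your own. Each camera call takes 0.05 s, during which the arm holds its last target. There are 200 camera calls.

## Working session

There is one attempt and no reset: what is moved stays moved. The work goes in short steps, Python scripts to look and compute and a shell command to move; the robot and the scene stay as the last step left them, time stands still between calls to the robot, and variables do not carry over. Pictures are saved under pics/ and viewed, at most 10 in all, crops included, and the job is handed in when it is done.

```bash
mkdir -p pics; ls
python3 - <<'E'
from rig import readout, vision
import cv2
print(readout.get_state())
for n in("side","top"):
    cv2.imwrite(f"pics/{n}0.png",vision.get_image(n)); print(n,vision.camera_params(n))
print(vision.camera_params("wrist"))
E
```

```text
pics
{'clock': 0.0, 'qpos': array([ 1.04201800e+00,  2.76615555e-01,  1.50609812e+00,  1.62414531e-05,
        1.36071720e+00, -1.21019253e-01]), 'qd': array([-2.50355056e-03,  5.38300719e-04, -1.73074679e-04,  1.03094078e-03,
        1.13272669e-03,  4.92223958e-05]), 'effort': array([ 3.23073473e-03, -4.16772366e+01, -2.45812923e+01,  2.42092965e-04,
        1.08660504e-02, -1.35759939e-05]), 'position': array([0.22776633, 0.52740503, 0.23044195]), 'ee_rot': array([-3.00917025e-04,  2.02471612e-01,  9.79287701e-01, -8.68490451e-04]), 'contact_force': array([0.42466991, 0.2522761 , 0.11893534]), 'moment': array([ 0.01197336,  0.04675149, -0.00586815]), 'gripper_force': 0.0, 'width': 0.08549379793656156}
side {'intrinsics': array([[466.34586017,   0.        , 322.50730578],
       [  0.        , 466.34586017, 230.76034693],
       [  0.        ,   0.        ,   1.        ]]), 'rvec': array([ 2.18920386, -0.3820921 ,  0.20661072]), 'tvec': array([-0.43479016,  0.22075115,  1.20790958])}
top {'intrinsics': array([[471.4938576 ,   0.        , 316.06176732],
       [  0.        , 471.4938576 , 241.83806916],
       [  0.        ,   0.        ,   1.        ]]), 'rvec': array([ 2.15955255, -2.20723487,  0.08306331]), 'tvec': array([0.02112128, 0.46551744, 1.58670546])}
{'intrinsics': array([[341.08509501,   0.        , 316.99652218],
       [  0.        , 341.08509501, 243.12091072],
       [  0.        ,   0.        ,   1.        ]]), 'hand_eye': array([[-6.90624907e-04, -9.50729402e-01, -3.10021171e-01,
         7.95090385e-02],
       [ 9.99999639e-01, -8.09797411e-04,  2.55703667e-04,
         3.17433824e-04],
       [-4.94159337e-04, -3.10020883e-01,  9.50729619e-01,
        -1.43114252e-01],
       [ 0.00000000e+00,  0.00000000e+00,  0.00000000e+00,
         1.00000000e+00]])}
```

View pics/top0.png

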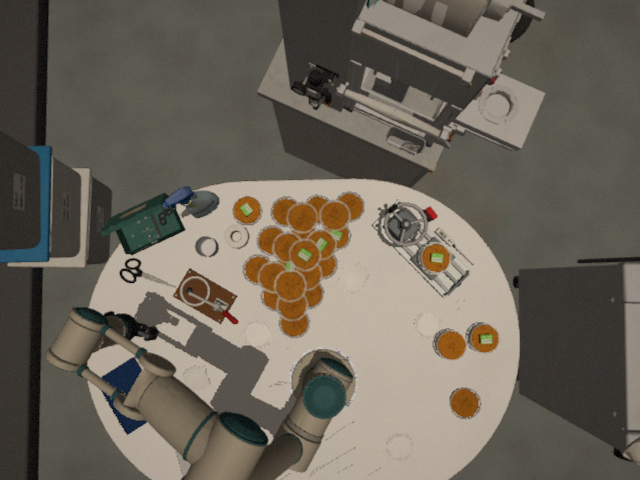

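View pics/side0.png

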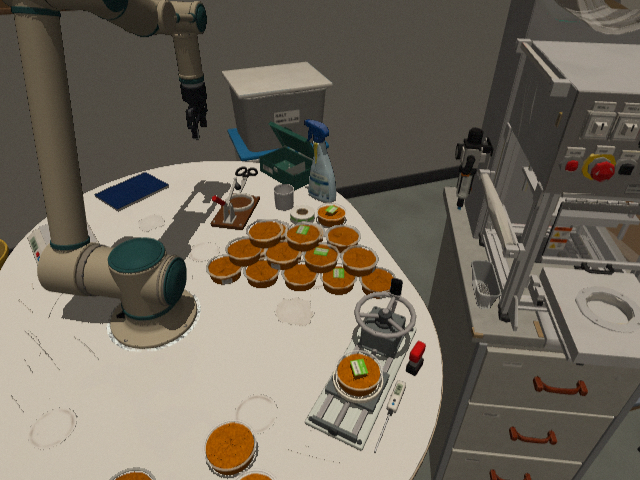

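Top: wheel about (404,225), cup (437,257), stamp (430,213). Side: hub about (385,317), handle top (396,285). I'll zoom in on both.

Run:
```python
import cv2,numpy as np
a=cv2.imread("pics/top0.png")[190:300,360:470]; b=cv2.imread("pics/side0.png")[265:375,340:450]
f=lambda i:cv2.resize(i,(400,400),interpolation=cv2.INTER_CUBIC)
cv2.imwrite("pics/z0.png",np.hstack([f(a),f(b)]))
```

```text
(no output)
```

View pics/z0.png

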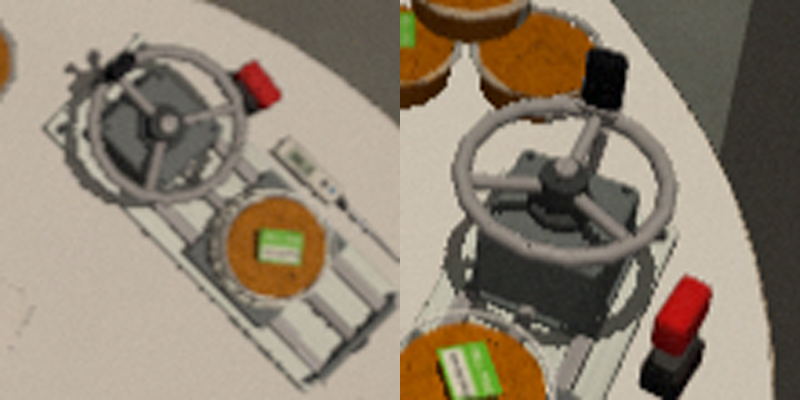

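Zoom: hub nut at top (406.2,223.8) and side (385.7,311.8). Handle top at top (392.7,208) and side (396.9,280.5). Cup centre at top (436,258). The stamp stands just beside the wheel.

```bash
cat > h.py <<'E'
import cv2,numpy as np
from scipy.spatial.transform import Rotation as R
from rig import readout,vision
def tri(obs):
    """obs: list of (cam,(u,v)) for fixed cams -> least squares 3D point"""
    A=[];b=[]
    for c,uv in obs:
        p=vision.camera_params(c);Rm=R.from_rotvec(p["rvec"]).as_matrix();t=p["tvec"]
        d=Rm.T@np.linalg.inv(p["intrinsics"])@np.r_[uv,1];d/=np.linalg.norm(d)
        P=np.eye(3)-np.outer(d,d);A.append(P);b.append(P@(-Rm.T@t))
    return np.linalg.lstsq(np.vstack(A),np.hstack(b),rcond=None)[0]
def atz(c,uv,z):
    p=vision.camera_params(c);Rm=R.from_rotvec(p["rvec"]).as_matrix();o=-Rm.T@p["tvec"]
    d=Rm.T@np.linalg.inv(p["intrinsics"])@np.r_[uv,1];return o+d*(z-o[2])/d[2]
def tcp():
    s=readout.get_state();q=s["ee_rot"];return s,s["position"],R.from_quat(np.r_[q[1:],q[0]]).as_matrix()
E
python3 - <<'E'
from h import *
print(tri([("top",(406.2,223.8)),("side",(385.7,311.8))]))
print(tri([("top",(392.7,208)),("side",(396.9,280.5))]))
print("hub@.114",atz("top",(406.2,223.8),.114),"h@.154",atz("top",(392.7,208),.154))
print("cup",atz("top",(436.2,257.9),.08))
print("stamp top",atz("top",(360+260/3.636,190+82/3.636),.074))
print(tcp()[2])
E
```

```text
[ 0.51210886 -0.2798837   0.11392174]
[ 0.55938991 -0.23203874  0.15500862]
hub@.114 [ 0.51028036 -0.27910295  0.114     ] h@.154 [ 0.55651032 -0.23087878  0.154     ]
cup [ 0.40009227 -0.37949066  0.08      ]
stamp top [ 0.55012856 -0.3716812   0.074     ]
[[-9.18006649e-01  3.96564117e-01 -8.32489088e-04]
 [ 3.96564936e-01  9.18005604e-01 -1.40094794e-03]
 [ 2.08663967e-04 -1.61621550e-03 -9.99998672e-01]]
```

```bash
python3 -m handwheel '[[[-40,-39.3,0],[0,0,0],1],[[-40,-39.3,0],[0,0,0],1],[[-40,-39.3,0],[0,0,0],1],[[-40,-39.3,0],[0,0,0],1],[[-40,-39.3,0],[0,0,0],1],[[-40,-39.3,0],[0,0,0],1],[[-40,-39.3,0],[0,0,0],1],[[-40,-39.3,0],[0,0,0],1],[[-40,-39.3,0],[0,0,0],1],[[-40,-39.3,0],[0,0,0],1],[[-40,-39.3,0],[0,0,0],1],[[-40,-39.3,0],[0,0,0],1],[[-40,-39.3,0],[0,0,0],1],[[-40,-39.3,0],[0,0,0],1],[[0,0,0],[0,0,0.9],1],[[0,0,0],[0,0,0.9],1],[[0,0,0],[0,0,0.9],1],[[0,0,0],[0,0,0.8],1],[[0,0,0],[0,0,0],1]]' 20
python3 - <<'E'
from h import *
s,p,M=tcp(); print(s["clock"],p,np.degrees(np.arctan2(M[1,0],M[0,0])),s["qpos"])
np.savez("w1",p=p,M=M)
cv2.imwrite("pics/w1.png",vision.get_image("wrist"))
E
```

```text
clock: 2.48
position: [0.5237, -0.1992, 0.2308]
ee_rot: [-0.0, 0.377, 0.926, 0.0]
contact_force: [-0.6, 0.7, -0.1]
width: 0.0001
gripper_force: 0.0
2.475 [ 0.5236822  -0.19920036  0.23082914] 135.68828014419194 [-4.87717957e-01  2.54564613e-01  1.53632476e+00  8.09835152e-05
  1.35168597e+00 -1.28514661e+00]
```

View pics/w1.png

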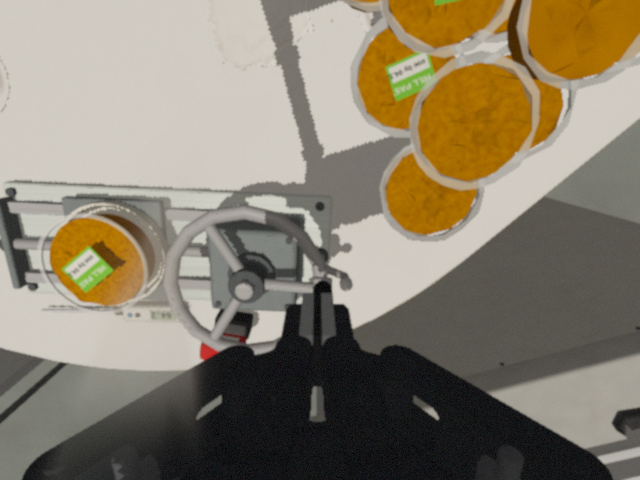

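```bash
cat >> h.py <<'E'
def watz(p,M,uv,z):
    c=vision.camera_params("wrist");H=c["hand_eye"]
    o=p+M@H[:3,3];d=M@H[:3,:3]@np.linalg.inv(c["intrinsics"])@np.r_[uv,1];return o+d*(z-o[2])/d[2]
E
python3 - <<'E'
from h import *
w=np.load("w1.npz");p,M=w["p"],w["M"]
c=watz(p,M,(244,291),.114);print("hub",c)
for n,uv,z in(("pin?",(347,283),.102),("spoke",(300,286),.108),("cup",(99,256),.083),("rimL",(172,282),.105)):
    q=watz(p,M,uv,z);d=(q-c)[:2];print(n,q,np.hypot(*d),np.degrees(np.arctan2(d[1],d[0])))
i=cv2.imread("pics/w1.png")[190:370,160:370];cv2.imwrite("pics/w1z.png",cv2.resize(i,None,fx=3.3,fy=3.3,interpolation=cv2.INTER_CUBIC))
E
```

```text
hub [ 0.51485823 -0.27581781  0.114     ]
pin? [ 0.57468986 -0.21200242  0.102     ] 0.0874770110247343 46.84536868579305
spoke [ 0.54628145 -0.24112643  0.108     ] 0.046807162624192815 47.82993549765546
cup [ 0.40507829 -0.35962252  0.083     ] 0.1381117866945541 -142.6423148710142
rimL [ 0.46745847 -0.31835897  0.105     ] 0.06369056461606305 -138.0921082743932
```

View pics/w1z.png

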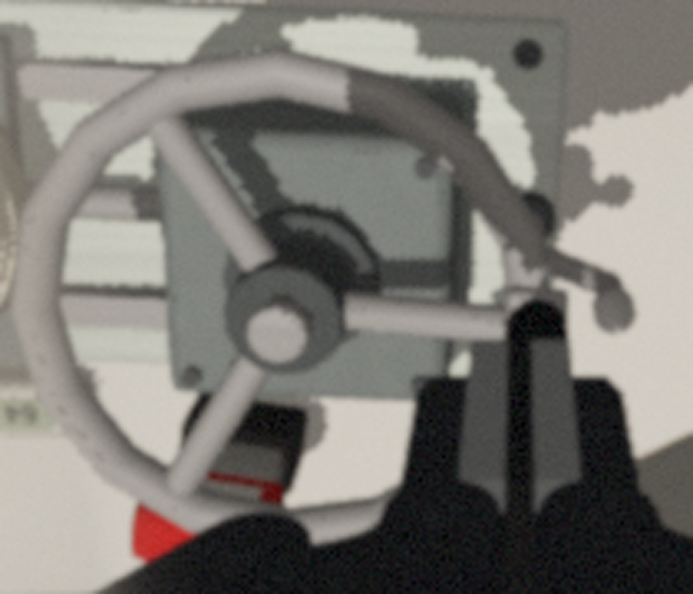

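```bash
python3 -m handwheel '[[[0,1.5,40],[0,0,0],1],[[0,0,40],[0,0,0],1],[[0,0,28],[0,0,0],1],[[0,0,0],[0,0,0],1]]'; python3 -m handwheel '[[[-5,0,0],[0,0,-0.1],1],[[-5,0,0],[0,0,0],1],[[-4,0,0],[0,0,0],1],[[-3,0,0],[0,0,0],1],[[-2,0,0],[0,0,0],1],[[0,0,0],[0,0,0],1]]'
```

```text
clock: 3.02
position: [0.5233, -0.1973, 0.1211]
ee_rot: [-0.003, 0.377, 0.926, 0.0]
contact_force: [0.9, 0.3, 0.1]
width: -0.0004
gripper_force: 0.0
clock: 3.78
position: [0.5387, -0.2115, 0.1232]
ee_rot: [-0.0, 0.373, 0.928, 0.0]
contact_force: [0.2, -0.4, 1.2]
width: -0.0002
gripper_force: 0.0
```

```bash
python3 -m handwheel '[[[-2.5,0,0],[0,0,0],1],[[-7,2.2,0],[0,0,1],1],[[-7,2.2,0],[0,0,1],1],[[-7,2.2,0],[0,0,1],1],[[-7,2.2,0],[0,0,1],1],[[-7,2.2,0],[0,0,1],1]]'
python3 - <<'E'
from h import *
C=np.r_[.513,-.278]
s,p,M=tcp(); y=np.degrees(np.arctan2(M[1,0],M[0,0]));print(y,M[:2,:2].T@(p[:2]-C),M[:,2],s["contact_force"])
E
```

```text
clock: 4.53
position: [0.5684, -0.2344, 0.1232]
ee_rot: [-0.001, 0.602, 0.799, 0.001]
contact_force: [-0.9, 2.1, 2.0]
width: 0.0002
gripper_force: 1.5
106.03812184713306 [0.02658867 0.06530474] [-0.00156198  0.00264247 -0.99999529] [-0.90985931  2.0598397   1.98874489]
```

```bash
python3 -m handwheel '[[[-7,2.2,0],[0,0,1],1],[[-7,2.2,0],[0,0,1],1],[[-7,2.2,0],[0,0,1],1],[[-7,2.2,0],[0,0,1],1],[[-7,2.2,0],[0,0,1],1],[[-7,2.2,0],[0,0,1],1],[[-7,2.2,0],[0,0,1],1],[[-7,2.2,0],[0,0,1],1],[[-7,2.2,0],[0,0,1],1],[[-7,2.2,0],[0,0,1],1],[[-7,2.2,0],[0,0,1],1],[[-7,2.2,0],[0,0,1],1]]'
cat > st.py <<'E'
from h import *
C=np.r_[.513,-.278]
s,p,M=tcp(); y=np.degrees(np.arctan2(M[1,0],M[0,0]));l=M[:2,:2].T@(p[:2]-C);print("yaw",y,"local mm",l*1e3,"tilt",M[:2,2],"F tool",M.T@s["contact_force"],"q6",s["qpos"][5])
E
python3 st.py
```

```text
clock: 6.02
position: [0.5701, -0.3166, 0.1231]
ee_rot: [-0.001, 0.956, 0.293, 0.001]
contact_force: [0.9, 2.8, 0.1]
width: -0.0
gripper_force: 1.3
yaw 34.029181971653415 local mm [25.73579836 63.97046618] tilt [0.00029388 0.00307618] F tool [ 2.33775622 -1.8485382  -0.07632739] q6 0.3607384428466373
```

```bash
python3 -m handwheel '[[[-7,2.5,0],[0,0,1],1],[[-7,2.5,0],[0,0,1],1],[[-7,2.5,0],[0,0,1],1],[[-7,2.4,0],[0,0,1],1],[[-7,2.4,0],[0,0,1],1],[[-7,2.4,0],[0,0,1],1],[[-7,2.4,0],[0,0,1],1],[[-7,2.3,0],[0,0,1],1],[[-7,2.3,0],[0,0,1],1],[[-7,2.3,0],[0,0,1],1],[[-7,2.3,0],[0,0,1],1],[[-7,2.3,0],[0,0,1],1],[[0,0,0],[0,0,0],1]]'; python3 st.py
python3 - <<'E'
from h import *
s,p,M=tcp();np.savez("w2",p=p,M=M)
cv2.imwrite("pics/w2.png",vision.get_image("wrist"))
t=vision.get_image("top");cv2.imwrite("pics/t2.png",t)
E
```

```text
clock: 7.65
position: [0.4924, -0.3465, 0.1235]
ee_rot: [-0.0, 0.946, -0.323, 0.0]
contact_force: [0.1, 0.1, 0.4]
width: -0.0002
gripper_force: 0.3
yaw -37.7030390407677 local mm [25.57539735 66.82235193] tilt [ 0.00066663 -0.00021589] F tool [ 0.04557652 -0.18626391 -0.43541799] q6 1.4997646998797556
```

View pics/w2.png

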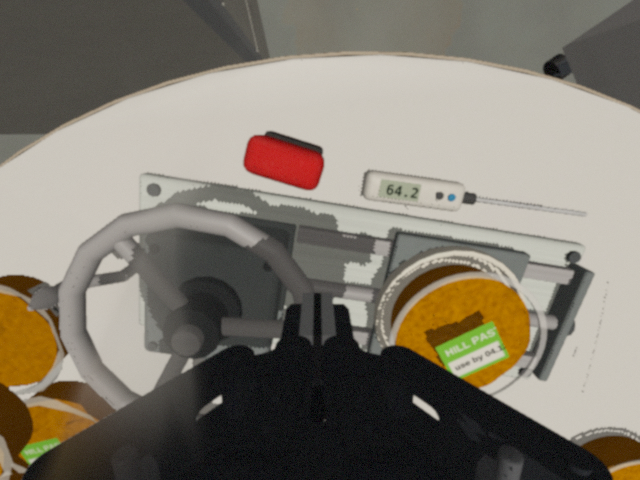

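Hub nut is at (187,341) and the handle spoke runs straight into the fingers, so the wheel is at about 174°. The cup is clear. I'll back off, lift and turn the tool half round.

```bash
python3 -m handwheel '[[[15,0,0],[0,0,0],1],[[15,0,0],[0,0,0],1],[[0,0,-30],[0,0,0],1],[[0,0,-30],[0,0,0],1],[[0,0,0],[0,0,-1],1],[[0,0,0],[0,0,-1],1],[[0,0,0],[0,0,-1],1],[[0,0,0],[0,0,-1],1],[[0,0,0],[0,0,-1],1],[[0,0,0],[0,0,-1],1],[[0,0,0],[0,0,-1],1],[[0,0,0],[0,0,-1],1],[[0,0,0],[0,0,-1],1],[[0,0,0],[0,0,-1],1],[[0,0,0],[0,0,-1],1],[[0,0,0],[0,0,-1],1],[[0,0,0],[0,0,-1],1],[[0,0,0],[0,0,-1],1],[[0,0,0],[0,0,-1],1]]';python3 -m handwheel '[[[0,0,0],[0,0,-1],1],[[0,0,0],[0,0,-1],1],[[0,0,0],[0,0,-1],1],[[0,0,0],[0,0,-1],1],[[0,0,0],[0,0,-1],1],[[0,0,0],[0,0,-1],1],[[0,0,0],[0,0,-1],1],[[0,0,0],[0,0,-1],1],[[0,0,0],[0,0,-1],1],[[0,0,0],[0,0,-1],1],[[0,0,0],[0,0,-1],1],[[0,0,0],[0,0,-1],1],[[0,0,0],[0,0,-1],1],[[0,0,0],[0,0,-1],1],[[0,0,0],[0,0,-1],1],[[0,0,0],[0,0,0],1]]'; python3 st.py
python3 - <<'E'
from h import *
w=np.load("w2.npz");c=watz(w["p"],w["M"],(187,341),.114);q=watz(w["p"],w["M"],(43,297),.102)-c;print(c,np.hypot(*q[:2]),np.degrees(np.arctan2(q[1],q[0])))
s,p,M=tcp();np.savez("w3",p=p,M=M)
cv2.imwrite("pics/w3.png",vision.get_image("wrist"))
E
```

```text
clock: 10.12
position: [0.5168, -0.3656, 0.183]
ee_rot: [0.0, 0.897, 0.442, -0.0]
contact_force: [-0.2, 0.1, -0.3]
width: 0.0001
gripper_force: 0.0
clock: 12.12
position: [0.5166, -0.3655, 0.183]
ee_rot: [-0.0, 0.324, 0.946, -0.0]
contact_force: [-0.1, 0.4, -0.5]
width: 0.0
gripper_force: 0.0
yaw 142.17866284069882 local mm [-56.53920229 -66.90039994] tilt [-1.24899184e-05 -9.88709065e-06] F tool [0.36920841 0.23914991 0.51172372] q6 -1.6362920004919705
[ 0.51482307 -0.27899362  0.114     ] 0.08142468553904239 38.61108146686053
```

View pics/w3.png

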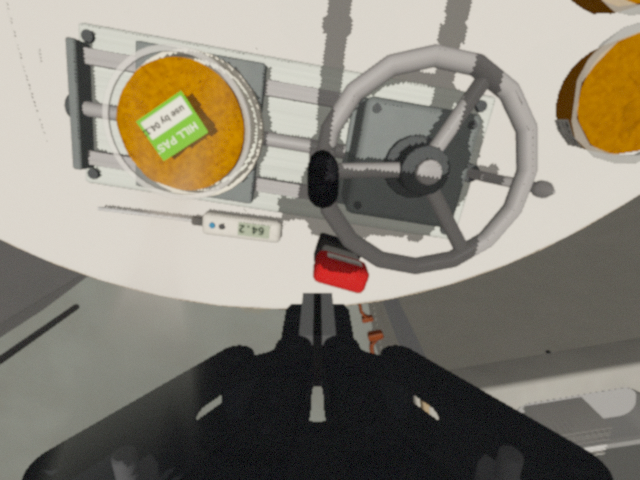

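Clear view: handle top (322,178), hub nut (425,169), pin tip (543,189).

Run:
```python
from h import *
w=np.load("w3.npz");p,M=w["p"],w["M"];c=watz(p,M,(425,169),.114);print(c)
for uv,z in(((322,178),.154),((543,189),.102)):
    q=watz(p,M,uv,z);d=q-c;print(q,np.hypot(*d[:2]),np.degrees(np.arctan2(d[1],d[0])),"local to TCP",M.T@(q-p))
```

```text
[ 0.51151124 -0.27749999  0.114     ]
[ 0.47282351 -0.32784628  0.154     ] 0.06349401345841514 -127.53985089363475 local to TCP [0.05770977 0.00288967 0.02899938]
[ 0.57334604 -0.2209839   0.102     ] 0.08377118029233943 42.42684946357065 local to TCP [0.04383229 0.14894446 0.08099707]
```

```bash
python3 -m handwheel '[[[0,1,30],[0,0,0],1],[[0,0,30],[0,0,0],1],[[10,0,0],[0,0,0],1],[[10,0,0],[0,0,0],1],[[7,0,0],[0,0,0],1],[[2,0,0],[0,0,0],1],[[0,0,0],[0,0,0],1]]'; python3 st.py;  python3 -m handwheel '[[[4,0,0],[0,0,0],1],[[7,-2.3,0],[0,0,1],1],[[7,-2.3,0],[0,0,1],1],[[7,-2.3,0],[0,0,1],1],[[7,-2.3,0],[0,0,1],1],[[7,-2.3,0],[0,0,1],1],[[7,-2.3,0],[0,0,1],1],[[7,-2.3,0],[0,0,1],1],[[7,-2.3,0],[0,0,1],1],[[7,-2.3,0],[0,0,1],1],[[7,-2.3,0],[0,0,1],1]]'; python3 st.py
```

```text
clock: 13.05
position: [0.4938, -0.3465, 0.1241]
ee_rot: [0.001, 0.324, 0.946, -0.0]
contact_force: [-0.4, 0.6, 0.0]
width: -0.0001
gripper_force: 0.0
yaw 142.23181498905205 local mm [-26.79430355 -65.85586349] tilt [ 0.00124478 -0.00096772] F tool [ 0.73452389  0.2522114  -0.01745734] q6 -1.6388063555936219
clock: 14.42
position: [0.4432, -0.2942, 0.1239]
ee_rot: [0.002, 0.755, 0.656, 0.0]
contact_force: [2.3, -2.4, 0.1]
width: -0.0
gripper_force: 1.3
yaw 82.02861267349898 local mm [-25.69402839 -66.85724981] tilt [ 0.00289556 -0.00331346] F tool [-2.07587121  2.65079019 -0.04230404] q6 -0.5769319814485027
```

```bash
python3 -m handwheel '[[[7,-2.2,0],[0,0,1],1],[[7,-2.2,0],[0,0,1],1],[[7,-2.2,0],[0,0,1],1],[[7,-2.2,0],[0,0,1],1],[[7,-2.2,0],[0,0,1],1],[[7,-2.2,0],[0,0,1],1],[[7,-2.2,0],[0,0,1],1],[[7,-2.2,0],[0,0,1],1],[[7,-2.2,0],[0,0,1],1],[[7,-2.2,0],[0,0,1],1],[[7,-2.2,0],[0,0,1],1],[[7,-2.2,0],[0,0,1],1],[[7,-2.2,0],[0,0,1],1],[[7,-2.2,0],[0,0,1],1],[[7,-2.2,0],[0,0,1],1],[[7,-2.2,0],[0,0,1],1],[[7,-2.2,0],[0,0,1],1]]'; python3 st.py
python3 - <<'E'
from h import *
s,p,M=tcp();np.savez("w4",p=p,M=M)
cv2.imwrite("pics/w4.png",vision.get_image("wrist"))
E
```

```text
clock: 16.55
position: [0.5074, -0.2048, 0.1225]
ee_rot: [-0.002, 0.985, -0.173, -0.003]
contact_force: [-3.3, 3.7, -0.6]
width: 0.0
gripper_force: 2.0
yaw -19.96697878683232 local mm [-30.22206029 -66.85862772] tilt [-0.00521876  0.00471884] F tool [-4.34729121 -2.35476619  0.65530948] q6 1.406604776623601
```

View pics/w4.png

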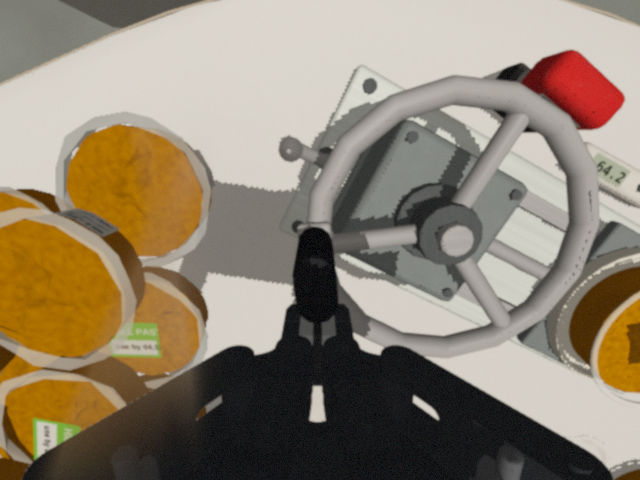

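Pin tip is at (290,149), hub nut at (457,240), and the handle spoke runs through about (370,241) to the handle foot. About 30° is left.

Run:
```python
from h import *
w=np.load("w4.npz");p,M=w["p"],w["M"];c=watz(p,M,(457,240),.114);print(c)
for n,uv,z in(("spoke",(365,241),.104),("pin",(290,149),.102),("handle top",(319,242),.154)):
    q=watz(p,M,uv,z);d=q-c;print(n,np.hypot(*d[:2]),np.degrees(np.arctan2(d[1],d[0])),M.T@(q-p))
i=cv2.imread("pics/w4.png")[120:330,260:480];cv2.imwrite("pics/w4z.png",cv2.resize(i,None,fx=2.7,fy=2.7,interpolation=cv2.INTER_CUBIC))
```

```text
[ 0.51520991 -0.27645303  0.114     ]
spoke 0.04146108315023685 75.25557604427743 [0.02811746 0.02341031 0.0182498 ]
pin 0.08738968302450359 42.60960849367964 [ 0.07215195 -0.01286552  0.02005913]
handle top 0.06542425864616691 59.27287985459899 [ 0.04377985  0.0002925  -0.03179217]
```

View pics/w4z.png

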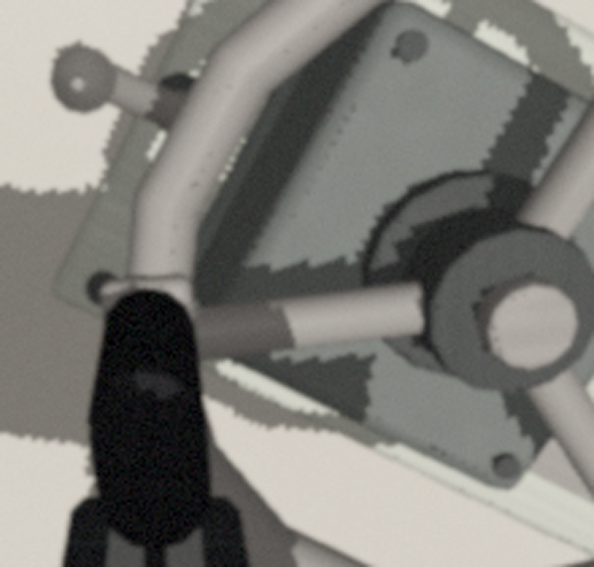

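```bash
python3 -m handwheel '[[[7.1,-2.7,0],[0,0,1],1],[[7.1,-2.7,0],[0,0,1],1],[[7.1,-2.7,0],[0,0,1],1],[[7.1,-2.7,0],[0,0,1],1],[[5.7,-2.1,0],[0,0,0.8],1],[[0,0,0],[0,0,0],1]]'; python3 st.py;  python3 -m handwheel '[[[-10,0,0],[0,0,0],1],[[-10,0,0],[0,0,0],1],[[0,0,-40],[0,0,0],1],[[0,0,-40],[0,0,0],1],[[-50,0,-20],[0,0,0],1],[[-50,0,0],[0,0,0],1],[[-50,0,0],[0,0,0],1],[[0,0,0],[0,0,0],1]]'
python3 - <<'E'
from h import *
s,p,M=tcp();np.savez("w5",p=p,M=M)
w=vision.get_image("wrist");cv2.imwrite("pics/w5.png",w)
cr={"top":(slice(195,240),slice(375,430)),"side":(slice(270,340),slice(350,420))}
out=[]
for n,(r,c) in cr.items():
    i=vision.get_image(n);cv2.imwrite(f"pics/{n}5.png",i);o=cv2.imread(f"pics/{n}0.png")
    out.append(np.vstack([cv2.resize(k[r,c],(380,290),interpolation=cv2.INTER_CUBIC) for k in(o,i)]))
cv2.imwrite("pics/cmp5.png",np.hstack(out))
E
```

```text
clock: 17.35
position: [0.5448, -0.213, 0.1228]
ee_rot: [-0.001, 0.912, -0.41, -0.001]
contact_force: [0.1, 2.5, -0.1]
width: 0.0
gripper_force: 1.1
yaw -48.4612565517971 local mm [-27.59983122 -66.94102083] tilt [-0.00107992  0.00187443] F tool [-1.78751904 -1.73441409  0.15363363] q6 1.9238023549908652
clock: 18.35
position: [0.4292, -0.0839, 0.2237]
ee_rot: [-0.0, 0.912, -0.41, -0.0]
contact_force: [1.2, 0.6, 0.2]
width: -0.0002
gripper_force: 0.0
```

View pics/cmp5.png

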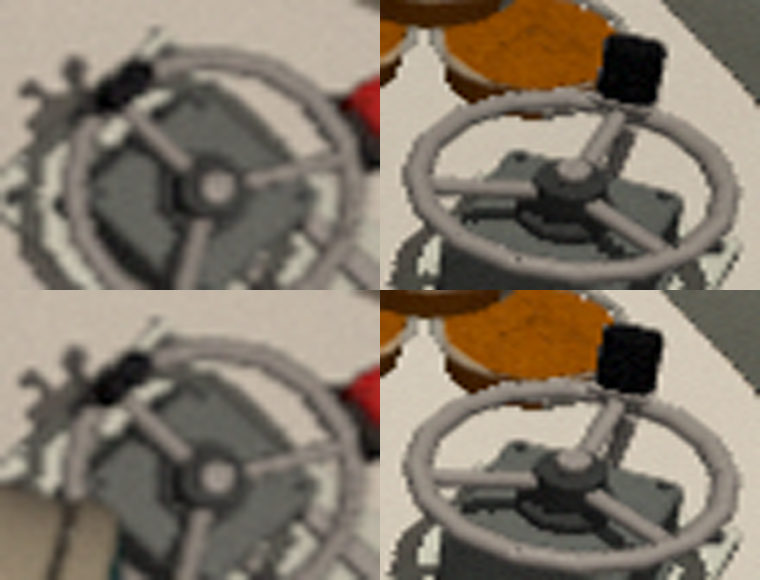

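The wheel is nearly back at the start and slightly short. I'll measure the difference sub-pixel.

```bash
cat > cmp.py <<'E'
from h import *
import sys
n=sys.argv[1]
def pr(c,X):
    p=vision.camera_params(c);return cv2.projectPoints(np.array([X]),p["rvec"],p["tvec"],p["intrinsics"],None)[0].ravel()
C=np.r_[.513,-.278];f=lambda a:np.r_[C+.066*np.array([np.cos(np.radians(a)),np.sin(np.radians(a))]),.135]
for c,(r,k) in {"side":((273,292),(384,408)),"top":((200,215),(384,402))}.items():
    cs=[]
    for m in("0",n):
        g=cv2.cvtColor(cv2.imread(f"pics/{c}{m}.png"),cv2.COLOR_BGR2GRAY)[r[0]:r[1],k[0]:k[1]].astype(float)
        w=np.clip(65-g,0,40);y,x=np.indices(g.shape);cs.append(np.r_[(w*x).sum(),(w*y).sum()]/w.sum())
    d=cs[1]-cs[0];j=pr(c,f(45))-pr(c,f(46));print(c,"shift px",d,"px/deg",j,"deg cw from start",d@j/(j@j))
E
python3 cmp.py 5
```

```text
side shift px [-0.30905676 -0.0677469 ] px/deg [0.46429955 0.14243244] deg cw from start -0.6492986310089234
top shift px [-0.39202212  0.29565893] px/deg [ 0.24580923 -0.2625332 ] deg cw from start -1.3450986436429924
```

About 1° short (1 mm at the handle), which is within the measurement error. The gripper is clear and touching nothing, so I'm handing in.

```bash
python3 -c "
from rig import manip
print(manip.sign_off())"
```

```text
the job is handed in; nothing more can be done
None
```

I pushed the hand wheel clockwise through one full turn with closed fingertips and backed the gripper away; the handle stands beside the index pin again, about 1° short by the camera comparison, and the job is handed in.

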